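# Release a ball from the bench feeder with its gate lever

## Robot

A 6-joint arm with a two-finger parallel gripper is mounted at the origin on the work surface. World frame = base frame: x ahead of the robot, y to its left, z up, the work surface at z = 0. Lengths are in m, angles in rad, forces in N, time in s.
With the tool pointing down it reaches from about 0.3 to 0.875 m from the base axis. Payload 6.4 kg.
Tool frame: the origin (TCP) lies midway between the tips of the shut fingers; the grasp point (between the pads) lies ctrl.grip_depth behind it (ctrl.grip_depth is the distance from the TCP to the grasp point, in m); x points along the fingers, y is the direction in which the jaws open and shut, and the axes are right-handed (so a half turn about x gives the same grasp; the last joint's range is limited). The gripper opens to 85 mm and grips with 20 to 120 N. Pads are 22 mm wide; open, the fingers measure 114 mm over their backs; the gripper's body (76 mm by 85 mm) begins 54 mm behind the grasp point. The pads swing forward as they close: fully open they stand 13 mm farther back than shut.
Start: joints at [-1.438, 0.181, 1.607, -0, 1.354, -0.206], TCP at [0.191, -0.542, 0.208] pointing down, gripper open.
Joint ranges: [-2.99, 2.99], [-0.89, 2.07], [0.3, 2.58], [-1.14, 4.28], [0, 2.63], [-3.12, 3.12]. Speed limits (rad/s): [2.57, 2.57, 3.01, 3.14, 3.14, 3.14].

## Interface

Orientations are given as a unit quaternion [w, x, y, z].
In Python, from bench import ctrl gives the robot as it stands.
- The arm moves only by the tool carry_out, never from a script. Its argument "motion" is one flat list of numbers, 7 for each row, row after row: the turn, a rotation vector about the tool's x, y, z in degrees, then the shift along the tool's x, y, z in m, then the gripper's target within -1 to 1 (shut at 1, half-way at 0, fully open at -1). A call has 1 to 10 rows; each row shifts and turns the pose as measured when the row begins, along the tool's axes as they then stand; what a row does not reach is not made up. A row lasts 1/10 s, in which the tool goes at most 50 mm and 8.59 degrees, less where a joint would pass 70% of its speed; a pose out of reach is approached as far as the arm can. A call with a gripper value outside its range is refused whole. The fingers move at their own pace and stop on an object; the grip force is fixed at half the most. Time passes only in rows, so rows that do not move let the fingers close. It gives the time, the measured TCP pose, the force and the opening at its end, in the units of the state.
- ctrl.get_obs(): the state, without advancing time (a new reading comes with each control period).
- ctrl.camera(name): name is "scene" or "top" or "wrist"; returns the picture (480x640x3 uint8, blue, green, red); there is no depth.
- ctrl.camera_params(name): a dict with "mtx" (3x3 intrinsics, pixels), "pose" (4x4, takes a point from camera to world coordinates); the wrist camera has in their place "hand_eye" (4x4, takes a point from camera to tool coordinates, whose origin is the TCP and whose axes are the tool frame's). Camera axes: x right, y down, z forward; pixel columns grow to the right and rows downward; lengths in m; the calibration is good to about 2 mm. A picture is of the moment at which its call begins: read the wrist's pose just before it. camera_params takes no time and is no camera call.
- ctrl.hand_in(): hands the job in, once; it reports no verdict.
Trained networks look in the newest picture that a camera, given by its name, has taken for a name from the list of things; names that differ only in an ending like _2 or _b are one class to them, and where a whole thing is asked for, a point or a joint stands for the part that bears it (a point fixed in the world has none). Each returns a list of dicts, best first, with "conf" (0 to 1); they miss things now and then, are a little off and sometimes report something else, mostly with a low value. They report only what shows in the picture. A call takes as long as a camera call.
- ctrl.boxes_of(camera, thing): "point" ([x, y, z] in m, in the coordinates of the camera as it stood for that picture, good to about 4 mm: the middle of the surface that is visible of it).
- ctrl.trace(camera, thing): "pixels" (480x640 bool, what is visible of it).
- ctrl.landmark_of(camera, thing): "point" ([x, y, z] in m, in the coordinates of the camera as it stood for that picture, good to about 4 mm: a listed point, or the origin of a listed thing).
The state is a dict: "time_s": time; "q": joint angles; "dq": joint speeds; "joint_efforts": joint torques, N m; "eef_pos": TCP position; "eef_rot": TCP orientation; "wrist_force": force on the tool from outside, world axes, zero at the start; "torque": the same for the moment, N m; "opening": opening from 0.0 (shut) to 1.0 (fully open).
Only numpy, scipy, OpenCV 4.12 (cv2) and the standard library are available. Lean on these libraries where they do the work, as an engineer would, in place of code of your own. Each camera call takes 0.05 s, during which the arm holds its last target. There are 200 camera calls.

## Task

Press down the raised long end of the feeder's lever to lift its heavy gate, and keep it down until the steel ball has rolled through into the catch tray; then let the lever come back up so that the gate falls shut. Only the lever is to be touched: do not lift, carry or touch the ball or the gate, and leave the screwdriver, wrench and meter where they lie.

Things in the scene. Friction and masses are not known exactly. Their poses are not given: they have to be found in the camera images.
- feeder: Fixed aluminium bench feeder, 300 x 270 mm, under 150 mm high. Origin on the bench under the chute's middle, z up. In its frame: lever along y = 0, long end to -x over bare bench, pivot pin (parallel to y) at (-110, 0, 90) mm; gate hinge pin (parallel to y) at (120, 0, 88) mm; open chute 37 mm wide, floor 45 mm up at the ball, sloping down 0.2 rad to -y, where the tray is.
- press_pad (a point): Middle of the upper face of the black pad (50 mm along the lever, 44 mm wide) near the lever's long end: 185 mm along the lever from the pivot pin, 10 mm above the pin's line. x runs along the lever to its short end, z square to the pad. About 150 mm above the bench and 0.27 rad long-end-up at rest; 48 mm and 0.28 rad long-end-down when fully pressed. The bar is 24 mm wide.
- lever (a joint): Angle of the lever in rad: about 0.01 at rest, 0.56 with the long end fully down on its stop. Pressing the pad takes about 3 to 6 N; left alone, the gate's weight swings the lever back up. Its short end, 70 mm from the pin, carries a roller under the gate's near end.
- gate (a joint): Angle of the gate in rad: 0 shut, about 0.24 with the lever fully down. The ball can pass from about 0.18 on (lever about 0.43). The gate falls shut by its own weight when the lever is let up.
- gate_edge (a point): Middle of the lower edge of the gate's plate (34 mm wide, 8 mm thick), which hangs in the chute from a steel beam with a dark steel weight block (80 x 30 x 40 mm) on it; about 52 mm above the bench when shut, 28 mm higher when fully up.
- ball_center (a point): Centre of the steel ball, 30 mm in diameter. It rests in the chute against the gate's +y side, and rolls to the tray in under a second or so when the gate is up.
- tray (a point): Middle of the floor of the catch tray at the chute's low end: 74 x 72 mm inside, walls about 50 mm high; axes as the feeder's. The ball in the tray has its centre less than 35 mm above this point.
- screwdriver: Loose red-handled screwdriver, 190 mm long, lying on the bench, to be left alone. Origin under its middle.
- wrench: Loose open-ended wrench, about 165 mm long, lying on the bench, to be left alone. Origin under its middle.
- meter: Loose hand-held meter lying on the bench, 150 x 80 x 45 mm, to be left alone. Origin under its middle.

How it is judged:
On the way, in this order (a step that is already met when the one before it is completed fails the run):
1. the lever is pressed and has begun to lift the gate (over 0.05 rad) (value of joint gate above 0.05 rad and value of joint lever above 0.1 rad), for 0.05 s.
2. the ball is in the catch tray while the gate is still held up (over 0.1 rad) (x of ball_center in the frame of tray between -0.04 and 0.04 m and y of ball_center in the frame of tray between -0.04 and 0.04 m and z of ball_center in the frame of tray between -0.01 and 0.035 m and value of joint gate above 0.1 rad), for 0.1 s.
At the end, for the whole second after the job is handed in: The ball lies at rest (under 0.05 m/s) in the catch tray, the gate is shut again (under 0.03 rad) and the lever is back up (under 0.1 rad) (x of ball_center in the frame of tray between -0.04 and 0.04 m and y of ball_center in the frame of tray between -0.04 and 0.04 m and z of ball_center in the frame of tray between -0.01 and 0.035 m and linear speed of ball below 0.05 m/s and value of joint gate below 0.03 rad and value of joint lever below 0.1 rad); the robot touches nothing.
It fails at once if the robot touches the ball (contact force between any of the fingers, the arm and ball above 0.3 N).
It fails at once if the robot touches the gate (contact force between any of the fingers, the arm and gate above 0.5 N).
It fails at once if the ball is lifted out of the feeder or spilled from it (z of ball_center in the frame of feeder above 0.12 m or height (world z) of ball_center below 0.012 m).
It fails at once if the screwdriver, wrench or meter is moved more than 20 mm (distance of any of screwdriver, wrench, meter from where it was at the start of the episode above 0.02 m).
It also fails if it takes over 40 s, if anything falls off the work surface, if the arm or the gripper's body presses on something with over 40 N, if the wrist force passes 120 N, or if a joint passes its speed limit or range.

## Working session

There is one attempt and no reset: what is moved stays moved. The work goes in short steps, Python scripts to look and compute and a tool call to move; the robot and the scene stay as the last step left them, time stands still between calls to the robot, and variables do not carry over. Pictures are saved under pics/ and viewed, about 8 in all and at most 12, crops included, and the job is handed in when it is done.

Besides the shell and the picture viewer there is one more tool, called after "Request:" as name(argument=value, ...) on one line, values as JSON. carry_out: Moves the arm, as the interface text tells. Its arguments: {"type":"object","properties":{"motion":{"type":"array"}},"required":["motion"]}

```bash
mkdir -p pics; ls; cat > h.py <<'E'
from bench import ctrl
import numpy as np, cv2
from scipy.spatial.transform import Rotation as R
def T(cam):
    p=ctrl.camera_params(cam)
    if "pose" in p: return np.array(p["pose"])
    o=ctrl.get_obs(); M=np.eye(4); q=o["eef_rot"]
    M[:3,:3]=R.from_quat([q[1],q[2],q[3],q[0]]).as_matrix(); M[:3,3]=o["eef_pos"]
    return M@np.array(p["hand_eye"])
def w(cam,p,M=None):
    M=T(cam) if M is None else M
    return (M@np.r_[p,1])[:3]
E
python3 - <<'E'
from h import *
o=ctrl.get_obs(); print(o["time_s"],o["eef_pos"],o["eef_rot"],o["wrist_force"],o["opening"])
for c in ["scene","top"]:
    im=ctrl.camera(c); cv2.imwrite(f"pics/{c}1.png",im)
    for n in ["feeder","press_pad","gate_edge","ball_center","tray","screwdriver","wrench","meter"]:
        for d in ctrl.landmark_of(c,n)[:2]: print(c,n,round(d["conf"],2),w(c,d["point"]).round(3))
print(ctrl.get_obs()["time_s"])
E
```

```text
pics
0.0 [ 0.19104338 -0.54172186  0.20710095] [ 0.11860847  0.69700696  0.11982736 -0.69696107] [ 0.09407762 -0.45757832  0.4256577 ] 1.0013569929514115
scene feeder 0.91 [ 0.576 -0.189  0.   ]
scene press_pad 0.91 [0.657 0.087 0.152]
scene press_pad 0.49 [ 0.606 -0.201  0.062]
scene gate_edge 0.8 [ 0.586 -0.195  0.049]
scene ball_center 0.61 [ 0.607 -0.198  0.061]
scene tray 0.81 [ 0.472 -0.158  0.012]
scene screwdriver 0.58 [0.747 0.033 0.003]
scene screwdriver 0.29 [0.519 0.082 0.002]
scene wrench 0.64 [ 0.558 -0.397  0.   ]
scene wrench 0.52 [ 0.576 -0.191  0.001]
scene meter 0.74 [0.518 0.082 0.001]
scene meter 0.74 [ 0.606 -0.2    0.063]
top feeder 0.74 [ 0.574 -0.186 -0.002]
top press_pad 0.62 [0.658 0.083 0.148]
top gate_edge 0.38 [0.753 0.035 0.001]
top ball_center 0.6 [ 0.606 -0.204  0.059]
top tray 0.73 [ 0.474 -0.161  0.008]
top screwdriver 0.83 [ 0.752  0.037 -0.   ]
top wrench 0.55 [ 0.554 -0.398  0.006]
top meter 0.67 [0.519 0.084 0.   ]
0.9
```

View pics/scene1.png

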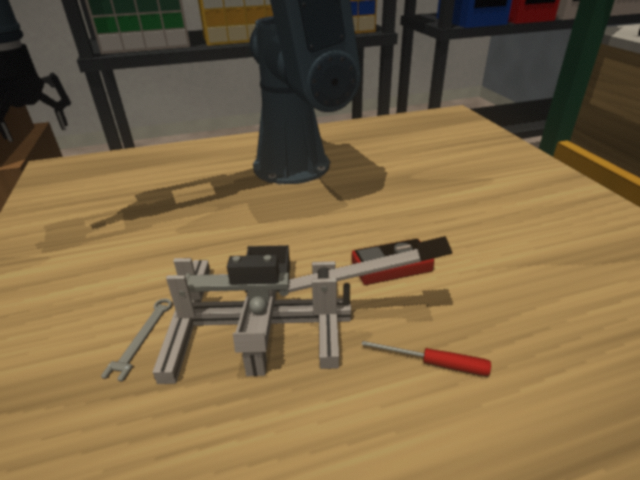

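View pics/top1.png

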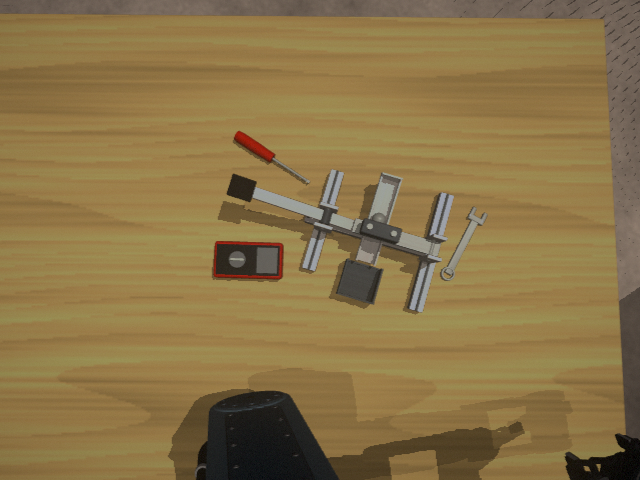

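The scene picture shows the feeder with the ball at about (258,304), the pad at (435,247) and the meter behind the lever. The top picture has the pad at (241,188), the meter at (248,259) and the screwdriver at (270,155). The network's pad is 0.285 m from the feeder origin and 0.15 m high, which agrees with the drawing (0.286 m).

```bash
cat >> h.py <<'E'
def toolR():
    q=ctrl.get_obs()["eef_rot"]; return R.from_quat([q[1],q[2],q[3],q[0]]).as_matrix()
def go(t):
    o=ctrl.get_obs(); d=toolR().T@(np.array(t)-o["eef_pos"]); return d.round(4)
E
python3 - <<'E'
from h import *
print(toolR().round(3)); print(go([.191,-.542,.30])); 
d=go([.655,.085,.30]);print(d); print(ctrl.grip_depth)
E
```

```text
[[ 0.     0.332 -0.943]
 [-0.    -0.943 -0.332]
 [-1.     0.    -0.   ]]
[-0.092  -0.0004  0.    ]
[-0.092  -0.4375 -0.646 ]
0.0187
```

Request:
carry_out(motion=[0,0,0,-0.046,0,0,1,0,0,0,-0.046,0,0,1,0,0,0,0,-0.024,-0.036,1,0,0,0,0,-0.024,-0.036,1,0,0,0,0,-0.024,-0.036,1,0,0,0,0,-0.024,-0.036,1,0,0,0,0,-0.024,-0.036,1,0,0,0,0,-0.024,-0.036,1,0,0,0,0,-0.024,-0.036,1,0,0,0,0,-0.024,-0.036,1])

```text
time_s: 1.9
eef_pos: [0.4033, -0.2606, 0.3045]
eef_rot: [0.116, 0.698, 0.114, -0.697]
wrist_force: [0.5, -0.6, -0.7]
opening: -0.002
```

Request:
carry_out(motion=[0,0,0,0,-0.024,-0.036,1,0,0,0,0,-0.024,-0.036,1,0,0,0,0,-0.024,-0.036,1,0,0,0,0,-0.024,-0.036,1,0,0,0,0,-0.024,-0.036,1,0,0,0,0,-0.024,-0.036,1,0,0,0,0,-0.024,-0.036,1,0,0,0,0,-0.024,-0.036,1])

```text
time_s: 2.7
eef_pos: [0.6214, 0.0275, 0.3065]
eef_rot: [0.118, 0.7, 0.113, -0.695]
wrist_force: [1.0, -1.1, -0.4]
opening: -0.002
```

```bash
python3 - <<'E'
from h import *
o=ctrl.get_obs(); print(o["time_s"],o["eef_pos"],o["opening"],o["wrist_force"],o["q"])
M=T("wrist"); im=ctrl.camera("wrist"); cv2.imwrite("pics/wrist1.png",im)
for n in ["press_pad"]:
    for d in ctrl.landmark_of("wrist",n)[:2]: print(n,d["conf"],w("wrist",d["point"],M).round(3))
ctrl.camera("top")
for d in ctrl.landmark_of("top","press_pad")[:2]: print("top",d["conf"],w("top",d["point"]).round(3))
print(toolR().round(3),go([.655,.083,.165]))
E
```

```text
2.7 [0.62143012 0.02750577 0.30646597] -0.002150545839711428 [ 0.98764647 -1.12656984 -0.37341979] [-0.14385481  0.21836425  1.36613779 -0.00435713  1.54873433  1.0988197 ]
press_pad 0.97 [0.656 0.08  0.146]
[[ 0.006  0.324 -0.946]
 [-0.005 -0.946 -0.324]
 [-1.     0.007 -0.004]] [ 0.1406 -0.0431 -0.0503]
```

Request:
carry_out(motion=[0,0,0,0.01,-0.022,-0.026,1,0,0,0,0.01,-0.022,-0.026,1,0,0,0,0.035,0,0,1,0,0,0,0.035,0,0,1,0,0,0,0.035,0,0,1,0,0,0,0,0,0,1])

```text
time_s: 3.5
eef_pos: [0.6571, 0.0775, 0.1809]
eef_rot: [0.117, 0.702, 0.109, -0.694]
wrist_force: [0.3, 0.3, -1.0]
opening: 0.001
```

```bash
python3 - <<'E'
from h import *
o=ctrl.get_obs(); print(o["time_s"],o["eef_pos"],o["wrist_force"])
im=ctrl.camera("wrist"); s=ctrl.camera("scene"); c=cv2.resize(s[180:340,340:553],(640,480),interpolation=cv2.INTER_CUBIC)
cv2.imwrite("pics/both2.png",cv2.resize(np.vstack([im,c]),None,fx=.62,fy=.62))
print(go([.657,.085,.05]))
E
```

```text
3.5 [0.65713596 0.0774676  0.18094933] [ 0.28752704  0.31158098 -0.96605385]
[ 0.1371 -0.0105  0.0036]
```

View pics/both2.png

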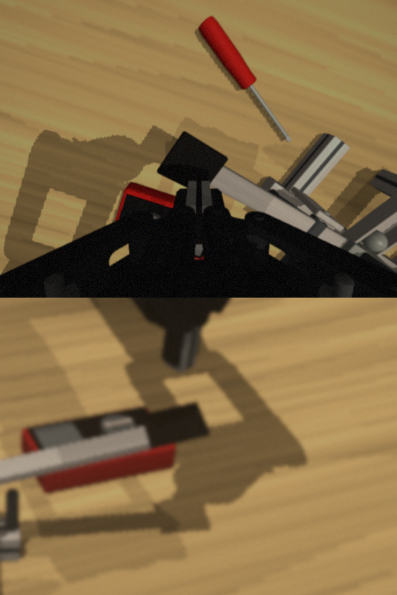

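The wrist picture shows the fingertips at (200,185) above the pad at (193,157). The scene crop agrees, with the tips at (180,360) above the pad at (180,425). I'll shift slightly outward and press.

Request:
carry_out(motion=[0,0,0,0.012,-0.008,0.002,1,0,0,0,0.016,0,0,1,0,0,0,0.018,0,0,1,0,0,0,0.018,0,0,1,0,0,0,0.018,0,0,1])

```text
time_s: 4.1
eef_pos: [0.6661, 0.0831, 0.1143]
eef_rot: [0.118, 0.713, 0.106, -0.683]
wrist_force: [-0.6, 1.0, 2.6]
opening: 0.003
```

Request:
carry_out(motion=[0,0,0,0.016,-0.001,0.004,1,0,0,0,0.016,-0.001,0.004,1,0,0,0,0.016,0,0.003,1])

```text
time_s: 4.4
eef_pos: [0.6621, 0.0823, 0.0682]
eef_rot: [0.119, 0.717, 0.106, -0.679]
wrist_force: [0.6, 2.6, 3.9]
opening: 0.002
```

```bash
python3 - <<'E'
from h import *
o=ctrl.get_obs(); print(o["time_s"],o["eef_pos"],o["wrist_force"]);print(toolR().round(3))
print(go([.659,.087,.05]))
E
```

```text
4.4 [0.66210245 0.08229184 0.06823007] [0.64643097 2.62787883 3.90816027]
[[ 0.057  0.314 -0.948]
 [-0.009 -0.949 -0.315]
 [-0.998  0.026 -0.051]]
[ 0.018  -0.0059  0.0024]
```

Request:
carry_out(motion=[0,0,0,0.01,-0.002,0.002,1,0,0,0,0.008,-0.001,0.001,1,0,0,0,0,0,0,1,0,0,0,0,0,0,1,0,0,0,0,0,0,1,0,0,0,0,0,0,1])

```text
time_s: 5.0
eef_pos: [0.6606, 0.0837, 0.0507]
eef_rot: [0.12, 0.718, 0.106, -0.677]
wrist_force: [-0.5, 0.1, 1.3]
opening: 0.0
```

```bash
python3 - <<'E'
from h import *
o=ctrl.get_obs(); print(o["time_s"],o["eef_pos"],o["wrist_force"])
ims=[]
for c in ["scene","top"]:
    im=ctrl.camera(c); ims.append(im)
    for n in ["ball_center","gate_edge","press_pad"]:
        for d in ctrl.landmark_of(c,n)[:2]: print(c,n,round(d["conf"],2),w(c,d["point"]).round(3))
a=cv2.resize(ims[0][200:400,140:500],(720,400)); b=cv2.resize(ims[1][140:330,200:500],(632,400)) 
cv2.imwrite("pics/press.png",cv2.resize(np.hstack([a,b]),None,fx=.59,fy=.59))
E
```

```text
5.0 [0.66056088 0.08374986 0.05073988] [-0.47103382  0.06566204  1.31863272]
scene gate_edge 0.63 [ 0.589 -0.19   0.073]
scene press_pad 0.73 [0.662 0.092 0.075]
top gate_edge 0.68 [ 0.59  -0.193  0.076]
top gate_edge 0.67 [ 0.554 -0.398  0.004]
```

View pics/press.png

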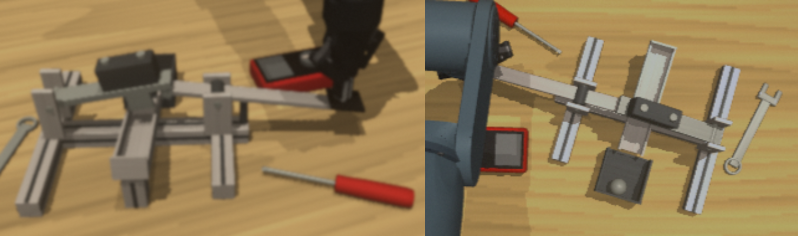

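The pictures show the gate up (block raised at (125,70)), edge at z ≈ 0.075, and the ball in the tray at (618,186) of the top half. I'll hold a moment longer, then let the lever up.

Request:
carry_out(motion=[0,0,0,0,0,0,1,0,0,0,0,0,0,1,0,0,0,0,0,0,1,0,0,0,-0.015,0,0,1,0,0,0,-0.015,0,0,1,0,0,0,-0.015,0,0,1,0,0,0,-0.015,0,0,1,0,0,0,-0.015,0,0,1,0,0,0,-0.015,0,0,1,0,0,0,-0.015,0,0,1])

```text
time_s: 6.4
eef_pos: [0.6538, 0.0846, 0.1643]
eef_rot: [0.12, 0.718, 0.106, -0.677]
wrist_force: [0.4, -0.1, 1.1]
opening: 0.004
```

Request:
carry_out(motion=[0,0,0,-0.02,0,0,1,0,0,0,-0.03,0,0,1,0,0,0,-0.04,0,0,1,0,0,0,-0.04,0,0,1,0,0,0,0,0,0.04,1,0,0,0,0,0,0.04,1,0,0,0,0,0,0.04,1,0,0,0,0,0,0,1,0,0,0,0,0,0,1,0,0,0,0,0,0,1])

```text
time_s: 7.4
eef_pos: [0.5272, 0.0498, 0.3014]
eef_rot: [0.12, 0.72, 0.107, -0.675]
wrist_force: [0.7, -0.4, 0.2]
opening: 0.002
```

```bash
python3 - <<'E'
from h import *
o=ctrl.get_obs(); print(o["time_s"],o["eef_pos"],o["wrist_force"])
ims=[]
for c in ["scene","top"]:
    im=ctrl.camera(c); ims.append(im)
    for n in ["ball_center","gate_edge","press_pad","tray","screwdriver","wrench","meter"]:
        for d in ctrl.landmark_of(c,n)[:1]: print(c,n,round(d["conf"],2),w(c,d["point"]).round(3))
a=cv2.resize(ims[0][200:400,140:500],(720,400)); b=cv2.resize(ims[1][140:330,200:500],(632,400)) 
cv2.imwrite("pics/end.png",cv2.resize(np.hstack([a,b]),None,fx=.59,fy=.59))
E
```

```text
7.4 [0.52716861 0.0498377  0.30144065] [ 0.74853051 -0.35818226  0.17447115]
scene ball_center 0.64 [ 0.558 -0.399 -0.001]
scene gate_edge 0.95 [ 0.586 -0.194  0.051]
scene press_pad 0.88 [0.656 0.087 0.148]
scene tray 0.91 [ 0.472 -0.159  0.016]
scene screwdriver 0.56 [0.748 0.031 0.004]
scene wrench 0.75 [ 0.56  -0.395  0.001]
top ball_center 0.51 [ 0.454 -0.156  0.025]
top gate_edge 0.31 [ 0.477 -0.161  0.009]
top press_pad 0.71 [0.659 0.08  0.148]
top tray 0.67 [ 0.454 -0.154  0.024]
top screwdriver 0.58 [0.752 0.039 0.   ]
top wrench 0.79 [ 0.553 -0.395  0.003]
top meter 0.18 [ 0.556 -0.4    0.002]
```

View pics/end.png

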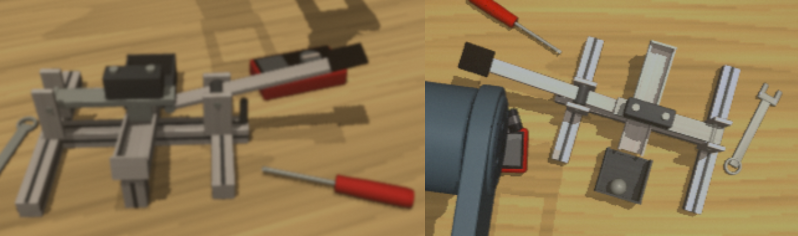

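The pictures show the lever back up (pad at (345,58)), the gate shut, and the ball at rest in the tray at (618,186). The tools have not moved, and the arm is clear of everything.

```bash
python3 -c "
from bench import ctrl
print(ctrl.hand_in())"
```

```text
the job is handed in; nothing more can be done
None
```

I pressed the lever pad straight down with the shut fingertips to about 51 mm above the bench. I held it there for about 1 s while the ball rolled into the tray, then let the lever up slowly and moved the arm clear. The job was handed in at about 8 s of the 40 s allowed, but the interface gives no verdict.

**With the lever held down:**
- The gate's lower edge was at z ≈ 0.075 m, about 25 mm above shut, and the top picture showed the ball in the tray.

**After letting go:**
- **Ball:** centre at (0.454, -0.156, 0.025), about 20 mm from the tray's middle, at the same spot as in the earlier picture.
- **Gate and lever:** gate edge back at z = 0.051 m and pad at z = 0.148 m, so the gate is shut and the lever is up.
- **Tools:** the screwdriver and wrench are within about 6 mm of their first readings, which is about the networks' own error.

**Checks that failed or disagreed:**
- The scene camera put the ball where the wrench lies; the ball is hidden from that side, so I took this as a false report.
- The top camera's last gate-edge and tray readings were off: the gate edge was placed on the tray, and the tray on the ball.
- The networks did not find the meter again, because the arm partly covered it. I checked it only by eye, and it looked unmoved.

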